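# Back off the board holder's clamping wheel

## Task

Loosen the board holder on the repair bench by rolling a fingertip round the knurled rim of its clamping wheel, without gripping the wheel: turn it counterclockwise as seen from above until the raised bar on the wheel comes round to the fixed pointer on the holder, then give it two further full turns, leave the bar at the pointer again and take the hand away. Press gently, pinch or lift nothing, and leave the circuit board and everything else on the bench where it lies.

Things in the scene. Friction and masses are not known exactly. Their poses are not given: they have to be found in the camera images.
- holder: Fixed board holder: dark steel base plate 285 x 130 x 12 mm with a knurled aluminium wheel at one end and a green circuit board lying between two low jaws at the other. Origin: on the table under the wheel's axis; z up, x from the wheel towards the board, y towards the pointer. The base reaches from x = -70 to +215 mm and y = -65 to +65 mm. All else on it is at most 42 mm high.
- wheel_top (a point): Centre of the wheel's top at the height of its ribs, 56 mm above the table while nothing presses on it; fixed to the holder. The wheel is a flat disc on a vertical axis, 91 mm across, its underside 36 mm above the table. 48 radial ribs, 2.4 mm wide and 2 mm proud, run over its top from 27.5 to 45.5 mm radius and down the side.
- float (a joint): How far the wheel is pushed down, m, 0 to 0.006. It rests on a spring and yields straight down when pressed anywhere on top: about 1.3 N to start, 4 N at 3 mm, 6.7 N at 6 mm, then a hard stop. It rises again when let go and turns freely at any height.
- pip (a point): Outer end of the raised dark bar on the wheel's top, 23.5 mm from the axis; the bar is 6 mm wide, runs from the centre boss to this point and is about 1 mm higher than the ribs. It turns with the wheel.
- pointer (a point): Tip of the fixed aluminium pointer, on a post just outside the wheel's rim: 50 mm from the wheel's axis on the holder's +y side, 42 mm above the table (below the wheel's top).
- wheel (a joint): Wheel angle, rad, growing counterclockwise seen from above (loosening): 0 when the bar first comes to the pointer, 12.566 two turns later. Starts between -2.4 and -0.4, the bar that far clockwise of the pointer. Friction of 0.04 N m holds it where it is left; a fingertip pressed on the ribs with 4 to 6 N and led round the axis takes it along. Stops at -2.7 and 22.
- jaw (a joint): Slide of the low aluminium jaw between wheel and board (12 x 100 x 20 mm), m; moved by the wheel, 3 mm per turn, away from the board as it loosens.
- board: Loose green circuit board 104 x 70 x 3 mm lying on the holder's rails between the jaws; must stay. Origin: centre of its underside, 18 mm above the table.
- flux_tin: flat aluminium tin, 66 mm across, 19 mm tall; bystander, to be left alone. Origin: centre of its underside.
- tweezers: steel tweezers 130 mm long lying flat, 7 mm high; bystander, to be left alone. Origin: centre of its underside.
- screwdriver: small grey screwdriver 150 mm long, lying; bystander, to be left alone. Origin: centre of its underside.
- screw_dish: white bowl 68 mm across, 26 mm tall; bystander, to be left alone. Origin: centre of its underside.
- phone: black phone 150 x 74 x 9 mm lying flat; bystander, to be left alone. Origin: centre of its underside.
- dispenser: conical glass solvent bottle with steel cap, 76 mm across, 109 mm tall; bystander, to be left alone. Origin: centre of its underside.
- spool: steel solder spool standing on end, 60 mm across, 38 mm tall; bystander, to be left alone. Origin: centre of its underside.

How it is judged:
By the outcome, as a careful person would: the job done as asked, in the order asked, and still so for the second after the job is handed in, with the robot touching nothing.
It also fails if it takes over 67 s, if anything falls off the work surface, if the arm or the gripper's body presses on something with over 40 N, if the wrist force passes 120 N, or if a joint passes its speed limit or range.

## Robot

A 6-joint arm with a two-finger parallel gripper is mounted at the origin on the work surface. World frame = base frame: x ahead of the robot, y to its left, z up, the work surface at z = 0. Lengths are in m, angles in rad, forces in N, time in s.
With the tool pointing down it reaches from about 0.225 to 0.875 m from the base axis. Payload 3.4 kg.
Tool frame: the origin (TCP) lies midway between the tips of the shut fingers; the grasp point (between the pads) lies 19 mm behind it; z points along the fingers, y is the line along which they close (so a half turn about z gives the same grasp; the last joint's range is limited). The gripper opens to 85 mm and grips with 20 to 120 N. Pads are 22 mm wide; open, the fingers measure 114 mm over their backs; the gripper's body (76 mm by 85 mm) begins 54 mm behind the grasp point. The pads swing forward as they close: fully open they stand 13 mm farther back than shut.
Start: joints at [1.065, 0.276, 1.505, -0, 1.361, -0.121], TCP at [0.216, 0.533, 0.202] pointing down, gripper open.
Joint ranges: [-2.89, 2.89], [-0.75, 2.08], [0.22, 2.7], [-1.18, 4.32], [0.11, 2.71], [-2.7, 2.7]. Speed limits (rad/s): [2.57, 2.57, 3.14, 3.14, 3.14, 3.14].

## Interface

Orientations are given as a rotation vector (axis times angle).
In Python, from workcell import manip, viewer, job_done gives the robot as it stands. The module is installed in compiled form; this text tells all that it offers.
- The arm moves only by the tool step_arm, never from a script. Its argument "plan" is a list of rows, each an object of numbers: "x", "y", "z": the shift along the tool's x, y, z normalised to -1 to 1, where 1 is 0.3 m; "rx", "ry", "rz": the turn, a rotation vector about the tool's x, y, z normalised to -1 to 1, where 1 is 2 pi rad. A call has 1 to 8 rows; each row is the pose to reach, as a shift and turn from the pose commanded when the call began, along the tool's axes at that moment, turning the shorter way round; what a row does not reach only later rows make up. A row lasts 1/8 s, in which the tool goes at most 62.5 mm and 10.7 degrees, less where a joint would pass 70% of its speed; a pose out of reach is approached as far as the arm can. A call with a number of a shift or a turn outside -1 to 1 is refused whole. A call with a gripper value outside its range is refused whole. "hand" is the opening, from -1 (shut) to 1 (fully open), so that 0 is half open, set as the call begins (left out, the last holds). The fingers move at their own pace and stop on an object; the grip force is fixed at half the most. Time passes only in rows, so rows that repeat a pose let the fingers close. It gives the time, the measured TCP pose, the force, the opening and the grip force at its end, in the units of the state.
- manip.read_state(): the state, without advancing time (a new reading comes with each control period).
- viewer.read_camera(name): name is "scene" or "side" or "wrist"; returns a dict with "color" (480x640x3 uint8, red, green, blue), "vertical_fov" (degrees; the focal length in pixels is half the picture's height over the tangent of half this angle, whatever the lens; pixels are square), "cx", "cy" (the principal point, pixels), "D" ([k1, k2, p1, p2, k3] as OpenCV has them; the pictures are not rectified), "R" (3x3) and "t" (3): a world point X has camera coordinates R X + t. Camera axes: x right, y down, z forward; pixel columns grow to the right and rows downward; lengths in m; the calibration is good to about 2 mm. A picture is of the moment at which its call begins. There is no depth.
- job_done(): hands the job in; it is judged then, once.
The state is a dict: "clock": time; "q": joint angles; "dq": joint speeds; "effort": joint torques, N m; "ee_pos": TCP position; "eef_rot": TCP orientation; "ft_force": force on the tool from outside, world axes, zero at the start; "moment": the same for the moment, N m; "gripper_width": opening from 0.0 (shut) to 1.0 (fully open); "grasp_force": force on a finger pad.
Only numpy, scipy, OpenCV 4.12 (cv2) and the standard library are available. Lean on these libraries where they do the work, as an engineer would, in place of code of your own. Each camera call takes 0.05 s, during which the arm holds its last target. There are 200 camera calls.

## Working session

There is one attempt and no reset: what is moved stays moved. The work goes in short steps, Python scripts to look and compute and a tool call to move; the robot and the scene stay as the last step left them, time stands still between calls to the robot, and variables do not carry over. Pictures are saved under pics/ and viewed, at most 10 in all, crops included, and the job is handed in when it is done.

Besides the shell and the picture viewer there is one more tool, called as name(argument=value, ...), one argument or row to a line, values as JSON. step_arm: Moves the arm, as the interface text tells. Scaled input: -1 to 1 covers 0.3 m each way for a shift and 2 pi rad each way for a turn. Its arguments: {"type":"object","properties":{"plan":{"type":"array","items":{"type":"object","properties":{"x":{"type":"number","minimum":-1,"maximum":1},"y":{"type":"number","minimum":-1,"maximum":1},"z":{"type":"number","minimum":-1,"maximum":1},"rx":{"type":"number","minimum":-1,"maximum":1},"ry":{"type":"number","minimum":-1,"maximum":1},"rz":{"type":"number","minimum":-1,"maximum":1}}}},"hand":{"type":"number"}},"required":["plan"]}

```bash
mkdir -p pics
cat > h.py <<'E'
import numpy as np, cv2
from workcell import manip, viewer, job_done
def cam(n,save=None):
    c=viewer.read_camera(n); im=cv2.cvtColor(c["color"],cv2.COLOR_RGB2BGR)
    if save: cv2.imwrite("pics/"+save,im)
    f=240/np.tan(np.radians(c["vertical_fov"])/2)
    c["K"]=np.array([[f,0,c["cx"]],[0,f,c["cy"]],[0,0,1.]]); c["bgr"]=im
    c["R"]=np.array(c["R"]);c["t"]=np.array(c["t"]);c["D"]=np.array(c["D"],float)
    return c
def onplane(c,px,z):
    p=cv2.undistortPoints(np.array(px,float).reshape(-1,1,2),c["K"],c["D"]).reshape(-1,2)
    d=np.c_[p,np.ones(len(p))]@c["R"]; o=-c["R"].T@c["t"]
    return o+d*((z-o[2])/d[:,2])[:,None]
def proj(c,X):
    return cv2.projectPoints(np.array(X,float).reshape(-1,3),cv2.Rodrigues(c["R"])[0],c["t"],c["K"],c["D"])[0].reshape(-1,2)
E
python3 - <<'E'
from h import *
import pickle
a=[cam(n,n+"0.png") for n in ("scene","side","wrist")]
pickle.dump(a,open("c0.pkl","wb"))
cv2.imwrite("pics/both.png",cv2.resize(np.vstack([np.hstack([a[0]["bgr"],a[1]["bgr"]]),np.hstack([a[2]["bgr"],a[2]["bgr"]*0])]),(800,600),interpolation=cv2.INTER_AREA))
s=manip.read_state()
for k,v in s.items(): print(k,np.round(v,4))
E
```

```text
clock 0.15
q [ 1.065   0.2765  1.5058 -0.      1.3607 -0.121 ]
dq [-0.0015 -0.0007 -0.0037  0.0001 -0.0008  0.0006]
effort [ 4.00000e-04 -4.17144e+01 -2.46032e+01 -3.00000e-04  7.60000e-03
 -0.00000e+00]
ee_pos [0.2156 0.5326 0.2014]
eef_rot [-6.0060e-01 -3.0832e+00  2.1000e-03]
ft_force [-0.6908 -0.0817  0.9504]
moment [-0.0114  0.039  -0.0232]
grasp_force 0.0
gripper_width 1.0018
```

View pics/scene0.png

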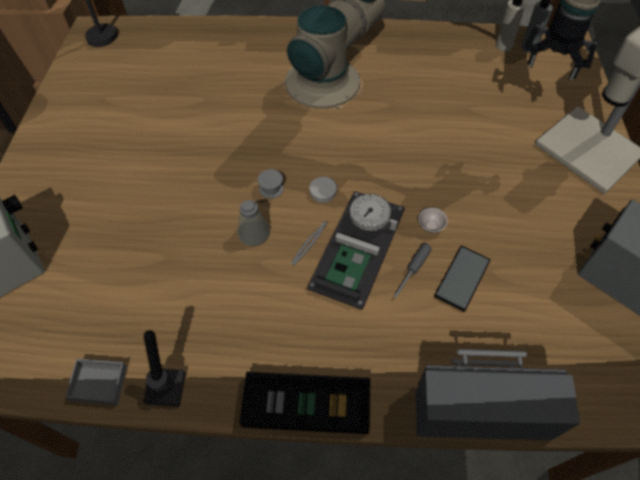

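View pics/wrist0.png

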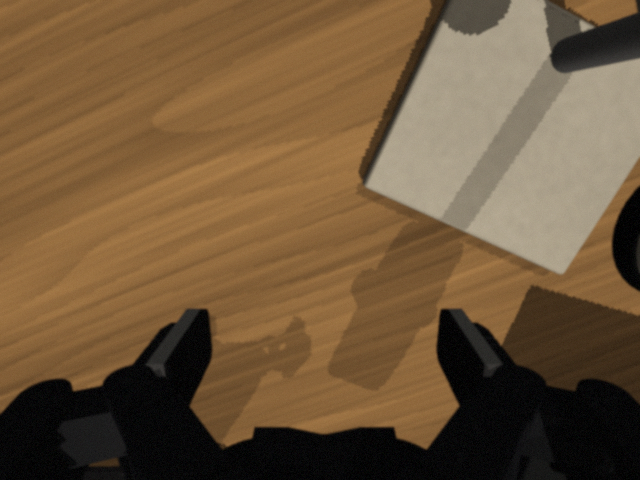

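The scene picture shows the wheel at about (370,212), its bar dark near the centre, the pointer at about (393,224) and the board towards (348,268). The wrist camera sees only the white stand for now.

Run:
```python
from h import *
import pickle
a=pickle.load(open("c0.pkl","rb"))
c=a[0]
crop=cv2.resize(c["bgr"][170:320,280:480],(800,600),interpolation=cv2.INTER_CUBIC)
cv2.imwrite("pics/crop0.png",crop)
print(np.round(onplane(c,[[370,212]],.056),4), np.round(onplane(c,[[393,224]],.042),4), onplane(c,[[348,268],[432,220],[322,190],[270,180],[250,225],[463,277],[411,272]],.02).round(3))
print(proj(a[1],onplane(c,[[370,212]],.056)), c["D"], a[2]["R"], a[2]["t"],-a[2]["R"].T@a[2]["t"])
```

```text
[[0.4937 0.1342 0.056 ]] [[0.5141 0.1868 0.042 ]] [[ 0.62   0.09   0.02 ]
 [ 0.483  0.28   0.02 ]
 [ 0.408  0.021  0.02 ]
 [ 0.384 -0.107  0.02 ]
 [ 0.518 -0.138  0.02 ]
 [ 0.63   0.339  0.02 ]
 [ 0.623  0.226  0.02 ]]
[[252.45133367 249.78634197]] [-0.10514909  0.          0.          0.          0.        ] [[ 3.75865439e-01  9.26674071e-01 -5.80432561e-04]
 [ 8.86360725e-01 -3.59331188e-01  2.91968769e-01]
 [ 2.70351320e-01 -1.10255442e-01 -9.56427677e-01]] [-0.57406384 -0.03627623  0.38056642] [0.14503795 0.56089442 0.37424258]
```

View pics/crop0.png

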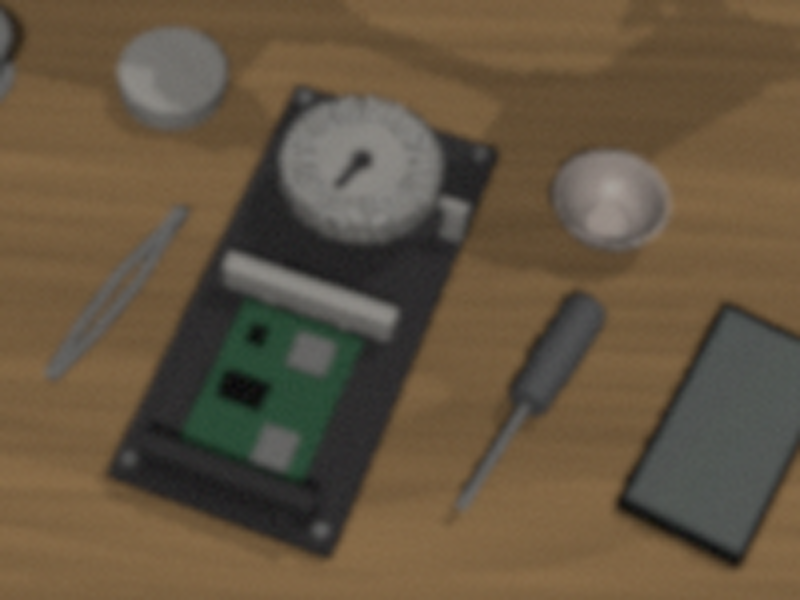

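step_arm(
  hand=-1,
  plan=[
    {"x": -0.13,"y": -0.07},
    {"x": -0.27,"y": -0.15},
    {"x": -0.4,"y": -0.23},
    {"x": -0.53,"y": -0.3},
    {"x": -0.67,"y": -0.38},
    {"x": -0.8,"y": -0.46},
    {"x": -0.9,"y": -0.52},
    {"x": -0.95,"y": -0.55},
  ],
)

```text
schema error: expected keys x, y, z, rx, ry, rz
```

step_arm(
  plan=[
    {"x": -0.1,"y": -0.05,"z": 0.05},
    {"x": -0.25,"y": -0.13,"z": 0.1},
    {"x": -0.4,"y": -0.21,"z": 0.18},
    {"x": -0.52,"y": -0.28,"z": 0.24},
    {"x": -0.58,"y": -0.33,"z": 0.27},
    {"x": -0.58,"y": -0.33,"z": 0.27},
    {"x": -0.58,"y": -0.33,"z": 0.27},
  ],
)

```text
schema error: expected keys x, y, z, rx, ry, rz
```

Run:
```python
from h import *
import pickle
c=cam("wrist","w1.png"); pickle.dump(c,open("w1.pkl","wb"))
s=manip.read_state(); print(s["clock"],s["ee_pos"],s["eef_rot"],s["ft_force"],s["gripper_width"])
a=pickle.load(open("c0.pkl","rb"))[0]
p=lambda L:[(280+x/4,170+y/4) for x,y in L]
b=onplane(a,p([(305,97),(482,153),(320,530),(128,458)]),.012); print(b.round(4))
w=onplane(a,p([(362,156),(338,187)]),.057); print(w.round(4)); print(proj(c,w))
```

```text
0.2 [0.21566241 0.53266413 0.20157366] [-6.00558182e-01 -3.08329926e+00  1.68496998e-03] [ 0.28873766 -0.20030148 -0.04481631] 0.9962901310411446
[[0.4111 0.1036 0.012 ]
 [0.4474 0.2087 0.012 ]
 [0.6974 0.1176 0.012 ]
 [0.6597 0.0138 0.012 ]]
[[0.486  0.1352 0.057 ]
 [0.508  0.122  0.057 ]]
[[ 95.85054031 551.73342331]
 [ 96.59405486 566.53018947]]
```

View pics/w1.png

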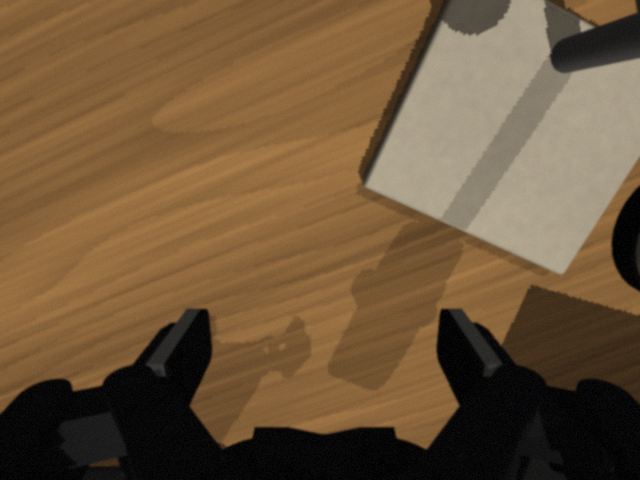

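The arm did not move because every key is needed in each row, so the picture is unchanged: white stand at top right, nothing of the holder. Repeating with full rows.

step_arm(
  hand=-1,
  plan=[
    {"x": -0.13,"y": -0.07,"z": 0,"rx": 0,"ry": 0,"rz": 0},
    {"x": -0.27,"y": -0.15,"z": 0,"rx": 0,"ry": 0,"rz": 0},
    {"x": -0.4,"y": -0.23,"z": 0,"rx": 0,"ry": 0,"rz": 0},
    {"x": -0.53,"y": -0.3,"z": 0,"rx": 0,"ry": 0,"rz": 0},
    {"x": -0.67,"y": -0.38,"z": 0,"rx": 0,"ry": 0,"rz": 0},
    {"x": -0.8,"y": -0.46,"z": 0,"rx": 0,"ry": 0,"rz": 0},
    {"x": -0.9,"y": -0.52,"z": 0,"rx": 0,"ry": 0,"rz": 0},
    {"x": -0.95,"y": -0.55,"z": 0,"rx": 0,"ry": 0,"rz": 0},
  ],
)

```text
clock: 1.2
ee_pos: [0.4189, 0.2718, 0.202]
eef_rot: [-0.604, -3.083, -0.0]
ft_force: [-0.1, 0.5, 0.1]
gripper_width: 0.004
grasp_force: 0.0
```

step_arm(
  plan=[
    {"x": -0.1,"y": -0.05,"z": 0.05,"rx": 0,"ry": 0,"rz": 0},
    {"x": -0.25,"y": -0.13,"z": 0.1,"rx": 0,"ry": 0,"rz": 0},
    {"x": -0.4,"y": -0.21,"z": 0.18,"rx": 0,"ry": 0,"rz": 0},
    {"x": -0.52,"y": -0.28,"z": 0.24,"rx": 0,"ry": 0,"rz": 0},
    {"x": -0.58,"y": -0.33,"z": 0.27,"rx": 0,"ry": 0,"rz": 0},
    {"x": -0.58,"y": -0.33,"z": 0.27,"rx": 0,"ry": 0,"rz": 0},
    {"x": -0.58,"y": -0.33,"z": 0.27,"rx": 0,"ry": 0,"rz": 0},
  ],
)

```text
clock: 2.08
ee_pos: [0.5418, 0.117, 0.1213]
eef_rot: [-0.6, -3.083, -0.001]
ft_force: [-0.5, -0.6, 0.0]
gripper_width: -0.001
grasp_force: 0.0
```

Run:
```python
from h import *
import pickle
c=cam("wrist","w2.png"); pickle.dump(c,open("w1.pkl","wb"))
s=manip.read_state(); print(s["clock"],s["ee_pos"],s["eef_rot"],s["ft_force"],s["gripper_width"])
print(proj(c,[[.486,.1352,.057],[.508,.122,.057],s["ee_pos"]]))
```

```text
2.125 [0.54178942 0.11720432 0.121543  ] [5.99170200e-01 3.08384487e+00 1.38151359e-03] [-0.37061192  0.30726641  0.63834047] -0.0002992162554477827
[[317.27975229 153.55336044]
 [311.03681824 195.49949343]
 [324.80132912 287.39654249]]
```

View pics/w2.png

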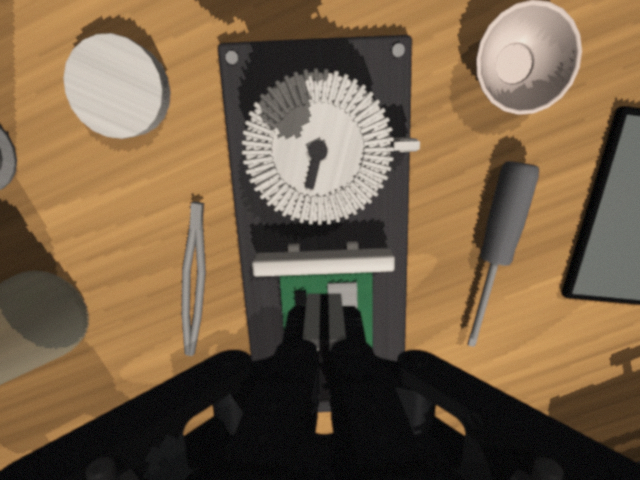

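The wrist picture shows the wheel centred at about (318,147), its bar running from the boss to (310,186), and the pointer tip at about (395,146). The flux tin, tweezers, screwdriver and bowl are clear of the rim, and the shut tips are at (325,290).

```bash
cat >> h.py <<'E'
from scipy.spatial.transform import Rotation as Ro
def wheel(c,C,rin=.010,rout=.023,tool=None,z=.057):
    """bar angle in world (deg) from dark pixels in annulus of the flat face"""
    g=cv2.cvtColor(c["bgr"],cv2.COLOR_BGR2GRAY)
    v,u=np.mgrid[0:480,0:640]; P=onplane(c,np.c_[u.ravel(),v.ravel()],z)
    d=P[:,:2]-C; r=np.hypot(*d.T); m=(r>rin)&(r<rout)&(g.ravel()<70)
    return np.degrees(np.arctan2(*d[m].mean(0)[::-1])),m.sum(),np.degrees(np.std(np.angle(np.exp(1j*(np.arctan2(d[m,1],d[m,0])-np.arctan2(*d[m].mean(0)[::-1]))))))
E
python3 - <<'E'
from h import *
import pickle
c=pickle.load(open("w1.pkl","rb")); s=manip.read_state()
g=cv2.cvtColor(c["bgr"],cv2.COLOR_BGR2HSV)
roi=np.zeros((480,640),np.uint8); roi[60:232,236:404]=1
m=((g[...,1]<60)&(g[...,2]>120)&(roi>0)).astype(np.uint8)
m=cv2.morphologyEx(m,cv2.MORPH_CLOSE,np.ones((9,9)))
m=cv2.morphologyEx(m,cv2.MORPH_OPEN,np.ones((15,15)))
k=max(cv2.findContours(m,cv2.RETR_EXTERNAL,cv2.CHAIN_APPROX_NONE)[0],key=cv2.contourArea)
h=cv2.convexHull(k)[:,0]; print(cv2.minEnclosingCircle(h))
W=onplane(c,h,.055)[:,:2]; ce,r=cv2.minEnclosingCircle(W.astype(np.float32)*1000); print(ce,r)
print(onplane(c,[[318.5,147],[318,148]],.056))
p=onplane(c,[[395,146]],.042); print("ptr",p)
C=np.array(ce)/1000
for z,q in((.042,(395,146)),(.057,(310,186))):
    d=onplane(c,[q],z)[0,:2]-C; print(np.degrees(np.arctan2(d[1],d[0])),np.hypot(*d))
e=onplane(c,[[225,44],[409,38],[247,340],[405,340]],.012)[:,:2]
for i,j in((0,1),(0,2),(1,3)): d=e[j]-e[i]; print("edge",np.degrees(np.arctan2(d[1],d[0])))
print(wheel(c,C))
R=Ro.from_rotvec(s["eef_rot"]).as_matrix(); print(R.round(3)); print("d tool",R.T@(np.r_[C,.056]-s["ee_pos"]))
E
```

```text
((318.26849365234375, 146.82733154296875), 77.3607406616211)
(484.4864501953125, 135.935302734375) 45.84654235839844
[[0.48278271 0.13729473 0.056     ]
 [0.48321072 0.13679603 0.056     ]]
ptr [[0.50105234 0.18199686 0.042     ]]
70.21904361460955 0.04894993082967858
-34.49547627826173 0.021658231870584615
edge 69.64752673868482
edge -21.540087667890038
edge -19.297277029014936
(np.float64(-36.92686059947109), np.int64(142), np.float64(4.781216230027487))
[[-0.927  0.374  0.   ]
 [ 0.374  0.927  0.001]
 [ 0.     0.001 -1.   ]]
d tool [ 0.06014194 -0.00414649  0.06554479]
```

step_arm(
  plan=[
    {"x": 0.07,"y": -0.05,"z": 0.06,"rx": 0,"ry": 0,"rz": 0},
    {"x": 0.15,"y": -0.1,"z": 0.12,"rx": 0,"ry": 0,"rz": 0},
    {"x": 0.2,"y": -0.137,"z": 0.17,"rx": 0,"ry": 0,"rz": 0},
    {"x": 0.2,"y": -0.137,"z": 0.195,"rx": 0,"ry": 0,"rz": 0},
    {"x": 0.2,"y": -0.137,"z": 0.215,"rx": 0,"ry": 0,"rz": 0},
    {"x": 0.2,"y": -0.137,"z": 0.225,"rx": 0,"ry": 0,"rz": 0},
    {"x": 0.2,"y": -0.137,"z": 0.228,"rx": 0,"ry": 0,"rz": 0},
    {"x": 0.2,"y": -0.137,"z": 0.23,"rx": 0,"ry": 0,"rz": 0},
  ],
)

```text
clock: 3.12
ee_pos: [0.4717, 0.1004, 0.0522]
eef_rot: [0.601, 3.083, 0.0]
ft_force: [-0.1, -0.5, -0.6]
gripper_width: 0.0
grasp_force: 0.0
```

Run:
```python
from h import *
s=manip.read_state(); print(s["clock"],s["ee_pos"],s["ft_force"])
c=cam("wrist","w3.png"); print(wheel(c,np.array([.484,.136])), wheel(cam("scene"),np.array([.484,.136])))
s=manip.read_state(); R=Ro.from_rotvec(s["eef_rot"]).as_matrix(); print((R.T@(np.r_[.484,.136,.056]-s["ee_pos"])).round(4),s["ft_force"])
```

```text
3.125 [0.47171431 0.10043585 0.05218584] [-0.09347157 -0.50016834 -0.61665987]
(np.float64(-37.696810425951526), np.int64(241), np.float64(5.595534058633851)) (np.float64(-38.96512909261146), np.int64(1), np.float64(0.0))
[ 0.0017  0.0377 -0.0038] [-0.13564937 -0.56236097 -0.48921227]
```

View pics/w3.png

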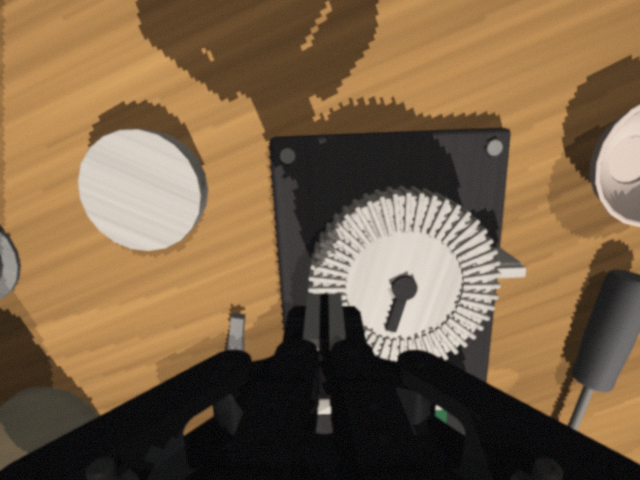

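The picture shows the shut tips at (325,295) over the rim's left side. The wheel centre is at (404,286) and the bar tip at (391,328). There is no contact force yet, so I'll lower in small steps.

step_arm(
  plan=[
    {"x": 0,"y": 0,"z": 0.003,"rx": 0,"ry": 0,"rz": 0},
    {"x": 0,"y": 0,"z": 0.006,"rx": 0,"ry": 0,"rz": 0},
  ],
)

```text
clock: 3.48
ee_pos: [0.4712, 0.1004, 0.0503]
eef_rot: [0.601, 3.083, 0.0]
ft_force: [-0.3, -0.9, 0.5]
gripper_width: 0.004
grasp_force: 0.0
```

step_arm(
  plan=[
    {"x": 0,"y": 0,"z": 0.003,"rx": 0,"ry": 0,"rz": 0},
    {"x": 0,"y": 0,"z": 0.003,"rx": 0,"ry": 0,"rz": 0},
  ],
)

```text
clock: 3.72
ee_pos: [0.4711, 0.1004, 0.0493]
eef_rot: [-0.601, -3.083, -0.0]
ft_force: [-0.6, 0.9, -0.9]
gripper_width: 0.001
grasp_force: 0.0
```

step_arm(
  plan=[
    {"x": 0,"y": 0,"z": 0.003,"rx": 0,"ry": 0,"rz": 0},
    {"x": 0,"y": 0,"z": 0.005,"rx": 0,"ry": 0,"rz": 0},
    {"x": 0,"y": 0,"z": 0.005,"rx": 0,"ry": 0,"rz": 0},
  ],
)

```text
clock: 4.1
ee_pos: [0.4711, 0.1004, 0.0479]
eef_rot: [-0.601, -3.084, -0.0]
ft_force: [0.1, -0.3, 0.1]
gripper_width: -0.0
grasp_force: 0.0
```

Run:
```python
from h import *
F=[]
for i in range(5):
    c=cam("side"); s=manip.read_state(); F.append(np.r_[s["ft_force"],s["moment"]])
print(np.mean(F,0).round(2),s["ee_pos"])
u=proj(c,[s["ee_pos"],[.484,.136,.056]]); print(u)
x,y=u[0].astype(int); im=c["bgr"][y-75:y+75,x-100:x+100]
cv2.imwrite("pics/s4.png",cv2.resize(im,(800,600),interpolation=cv2.INTER_CUBIC))
```

```text
[ 0.03  0.2  -0.1   0.   -0.02  0.02] [0.47119506 0.10044137 0.04791639]
[[253.48378815 268.81533152]
 [247.84522483 251.69342025]]
```

View pics/s4.png

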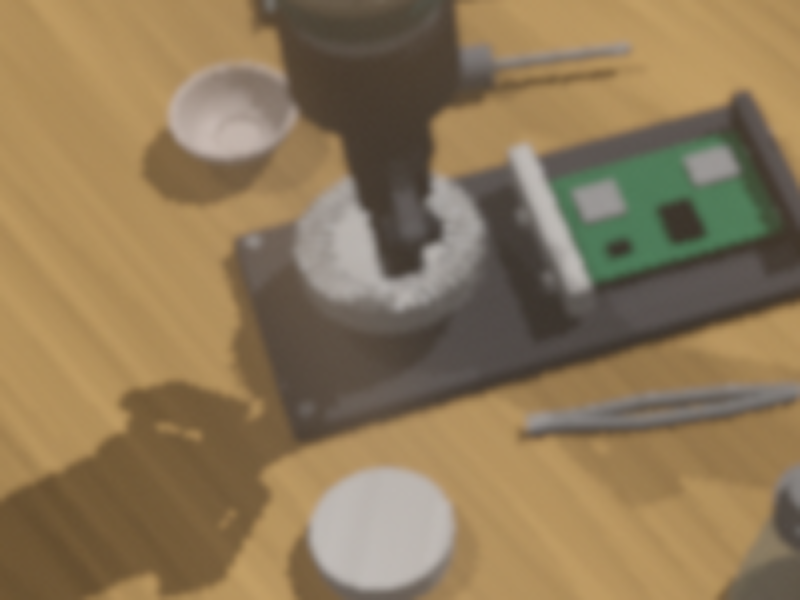

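The side view shows the tips at about (402,275), seemingly just above the ribs at the wheel's near rim. I'll keep lowering until I feel contact.

step_arm(
  plan=[
    {"x": 0,"y": 0,"z": 0.004,"rx": 0,"ry": 0,"rz": 0},
    {"x": 0,"y": 0,"z": 0.007,"rx": 0,"ry": 0,"rz": 0},
    {"x": 0,"y": 0,"z": 0.007,"rx": 0,"ry": 0,"rz": 0},
  ],
)

```text
clock: 4.72
ee_pos: [0.4711, 0.1004, 0.0457]
eef_rot: [-0.601, -3.083, -0.0]
ft_force: [-0.3, 0.3, 0.6]
gripper_width: -0.0
grasp_force: 0.0
```

step_arm(
  plan=[
    {"x": 0,"y": 0,"z": 0.004,"rx": 0,"ry": 0,"rz": 0},
    {"x": 0,"y": 0,"z": 0.007,"rx": 0,"ry": 0,"rz": 0},
    {"x": 0,"y": 0,"z": 0.007,"rx": 0,"ry": 0,"rz": 0},
  ],
)

```text
clock: 5.1
ee_pos: [0.4711, 0.1004, 0.0436]
eef_rot: [-0.601, -3.083, -0.0]
ft_force: [-0.4, 0.4, 0.3]
gripper_width: 0.002
grasp_force: 0.0
```

step_arm(
  plan=[
    {"x": 0,"y": 0,"z": 0.003,"rx": 0,"ry": 0,"rz": 0},
    {"x": 0,"y": 0,"z": 0.006,"rx": 0,"ry": 0,"rz": 0},
    {"x": 0,"y": 0,"z": 0.006,"rx": 0,"ry": 0,"rz": 0},
  ],
)

```text
clock: 5.48
ee_pos: [0.4711, 0.1004, 0.0418]
eef_rot: [-0.601, -3.083, -0.0]
ft_force: [0.0, -1.2, -0.0]
gripper_width: -0.003
grasp_force: 0.0
```

Run:
```python
from h import *
F=[]
for i in range(4):
    c=cam("wrist"); s=manip.read_state(); F.append(np.r_[s["ft_force"],s["moment"]])
print(np.mean(F,0).round(2),s["ee_pos"],s["effort"])
print(proj(c,[s["ee_pos"],[.484,.136,.056]]),wheel(c,np.array([.484,.136])))
cv2.imwrite("pics/w5.png",cv2.resize(c["bgr"][180:360,240:480],(800,600),interpolation=cv2.INTER_CUBIC))
```

```text
[ 0.11  0.26 -0.37  0.   -0.03  0.01] [0.47117606 0.10042367 0.04191028] [ 7.95391479e-04 -3.61583591e+01 -1.82900620e+01  1.86705911e-04
  9.46206856e-04 -1.79398171e-05]
[[324.45016489 287.28273803]
 [408.85272481 296.87688365]] (np.float64(-37.977004499616676), np.int64(260), np.float64(5.570548485086707))
```

View pics/w5.png

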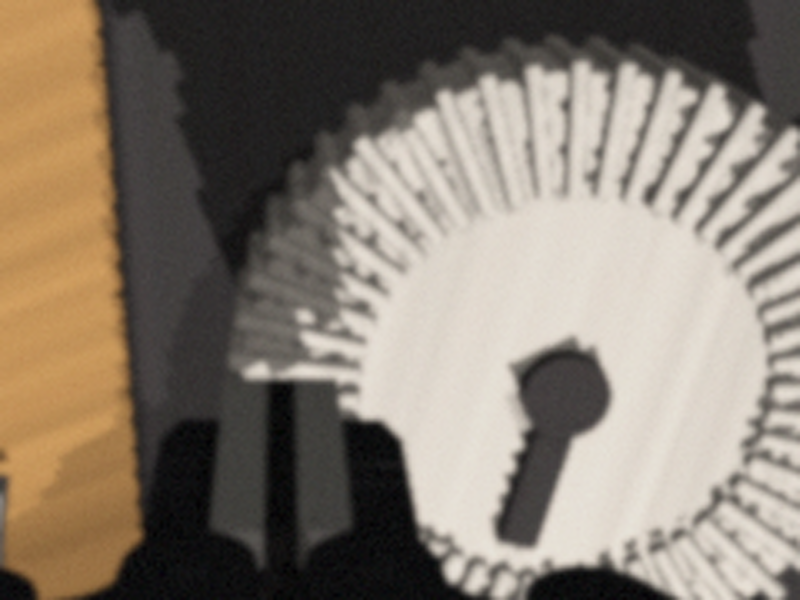

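The wrist crop shows the finger pads ending at crop row 380 (full row about 294) over the left rim, the boss at (565,393) and the bar tip at (515,540). The wheel is unmoved and there is still no force, so I'll keep going down.

step_arm(
  plan=[
    {"x": 0,"y": 0,"z": 0.003,"rx": 0,"ry": 0,"rz": 0},
    {"x": 0,"y": 0,"z": 0.006,"rx": 0,"ry": 0,"rz": 0},
    {"x": 0,"y": 0,"z": 0.006,"rx": 0,"ry": 0,"rz": 0},
  ],
)

```text
clock: 6.05
ee_pos: [0.471, 0.1004, 0.04]
eef_rot: [-0.601, -3.083, 0.0]
ft_force: [-0.2, 0.8, -0.2]
gripper_width: 0.001
grasp_force: 0.0
```

Run:
```python
from h import *
F=[]
for i in range(4):
    c=cam("wrist"); s=manip.read_state(); F.append(np.r_[s["ft_force"],s["moment"]])
print(np.mean(F,0).round(2),s["ee_pos"])
R=Ro.from_rotvec(s["eef_rot"]).as_matrix()
for dz in (0,-.01,-.02): print(dz,proj(c,[s["ee_pos"]+R@[a,b,dz] for a,b in((0,0),(.011,0),(.011,.01),(-.011,0))]).round(0).tolist())
```

```text
[-0.07  0.32 -0.03  0.02 -0.02 -0.01] [0.4711577  0.10043938 0.04011084]
0 [[324.0, 287.0], [324.0, 266.0], [346.0, 266.0], [324.0, 308.0]]
-0.01 [[325.0, 296.0], [325.0, 274.0], [347.0, 274.0], [325.0, 318.0]]
-0.02 [[325.0, 306.0], [325.0, 283.0], [348.0, 282.0], [325.0, 328.0]]
```

step_arm(
  plan=[
    {"x": 0,"y": 0,"z": 0.006,"rx": 0,"ry": 0,"rz": 0},
    {"x": 0,"y": 0,"z": 0.012,"rx": 0,"ry": 0,"rz": 0},
    {"x": 0,"y": 0,"z": 0.012,"rx": 0,"ry": 0,"rz": 0},
  ],
)

```text
clock: 6.62
ee_pos: [0.4709, 0.1004, 0.0363]
eef_rot: [-0.601, -3.083, 0.0]
ft_force: [1.0, -0.3, -0.5]
gripper_width: -0.001
grasp_force: 0.0
```

step_arm(
  plan=[
    {"x": 0,"y": 0,"z": 0.006,"rx": 0,"ry": 0,"rz": 0},
    {"x": 0,"y": 0,"z": 0.012,"rx": 0,"ry": 0,"rz": 0},
    {"x": 0,"y": 0,"z": 0.012,"rx": 0,"ry": 0,"rz": 0},
  ],
)

```text
clock: 7.0
ee_pos: [0.471, 0.1004, 0.0327]
eef_rot: [-0.601, -3.083, 0.0]
ft_force: [0.1, -0.1, 0.9]
gripper_width: -0.0
grasp_force: 0.0
```

Run:
```python
from h import *
F=[]
for i in range(4):
    c=cam("wrist"); s=manip.read_state(); F.append(np.r_[s["ft_force"],s["moment"]])
d=cam("side")
print(np.mean(F,0).round(2),s["ee_pos"],wheel(c,np.array([.484,.136])))
u=proj(d,[s["ee_pos"]])[0]; print(u)
x,y=u.astype(int)
A=cv2.resize(c["bgr"][200:350,260:460],(400,300),interpolation=cv2.INTER_CUBIC)
B=cv2.resize(d["bgr"][y-50:y+25,x-50:x+50],(400,300),interpolation=cv2.INTER_CUBIC)
S=cam("scene"); u=proj(S,[s["ee_pos"]])[0]; print(u); x,y=u.astype(int)
D=cv2.resize(S["bgr"][y-50:y+25,x-50:x+50],(400,300),interpolation=cv2.INTER_CUBIC)
cv2.imwrite("pics/m6.png",np.vstack([np.hstack([A,B]),np.hstack([D,D*0])]))
```

```text
[ 0.26 -0.34  0.24  0.01 -0.03  0.01] [0.4712211  0.10044121 0.03295148] (np.float64(-33.64678757515131), np.int64(306), np.float64(10.16984686556384))
[254.18468138 273.58882649]
[354.7401902  209.33763947]
```

View pics/m6.png

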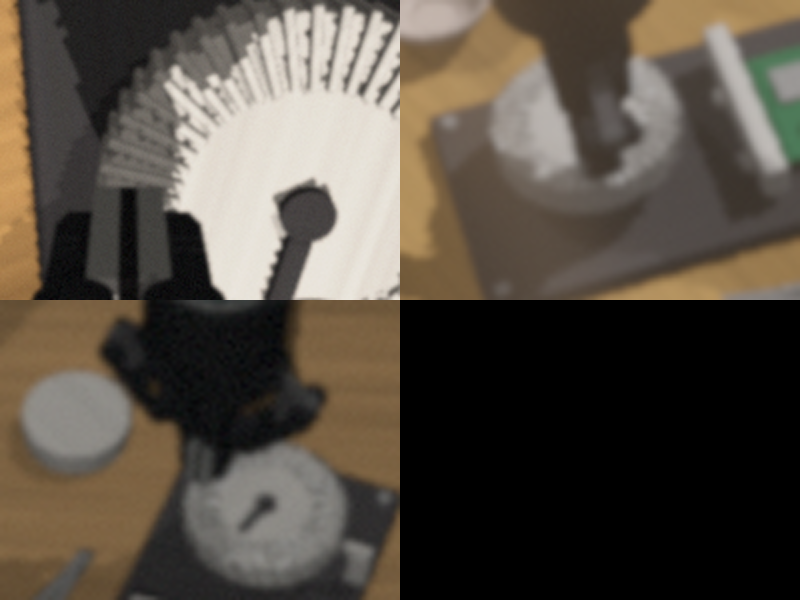

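The composite puts the tips at (200,475) in the scene crop and (605,175) in the side crop. Both are about 25 crop pixels above where the reported TCP should appear, so I'll triangulate the real tip.

Run:
```python
from h import *
from scipy.optimize import least_squares
S=cam("scene");d=cam("side");w=cam("wrist");s=manip.read_state();p=s["ee_pos"]
f=lambda X:np.r_[proj(S,X)[0]-[354,202.75],proj(d,X)[0]-[255.2,266.75],(proj(w,X)[0]-[324,294])*.2]
r=least_squares(f,p,x_scale=.01); R=Ro.from_rotvec(s["eef_rot"]).as_matrix(); print(r.x,p,(R.T@(r.x-p)).round(4),r.fun.round(1))
f2=lambda X:f(X)[:4]; r=least_squares(f2,p,x_scale=.01);print(r.x,(R.T@(r.x-p)).round(4),r.fun.round(1))
print(proj(d,[.484,.136,.056]),proj(S,[.484,.136,.056]),s["clock"])
```

```text
[0.47025151 0.09928379 0.05320387] [0.47121321 0.10044129 0.03295075] [ 0.0005 -0.0014 -0.0203] [ 0.6  1.  -2.   1.  -0.5  2.3]
[0.47232016 0.09650494 0.05807734] [-0.0025 -0.0032 -0.0251] [-0.6  0.4 -0.5 -0.3]
[[247.84522483 251.69342025]] [[370.81689604 208.55054175]] 7.45
```

step_arm(
  plan=[
    {"x": 0,"y": 0,"z": 0.006,"rx": 0,"ry": 0,"rz": 0},
    {"x": 0,"y": 0,"z": 0.01,"rx": 0,"ry": 0,"rz": 0},
    {"x": 0,"y": 0,"z": 0.01,"rx": 0,"ry": 0,"rz": 0},
  ],
)

```text
clock: 7.82
ee_pos: [0.471, 0.1004, 0.0297]
eef_rot: [-0.601, -3.083, 0.0]
ft_force: [0.3, -0.1, -0.1]
gripper_width: 0.001
grasp_force: 0.0
```

step_arm(
  plan=[
    {"x": 0,"y": 0,"z": 0.006,"rx": 0,"ry": 0,"rz": 0},
    {"x": 0,"y": 0,"z": 0.01,"rx": 0,"ry": 0,"rz": 0},
    {"x": 0,"y": 0,"z": 0.01,"rx": 0,"ry": 0,"rz": 0},
  ],
)

```text
clock: 8.2
ee_pos: [0.4711, 0.1004, 0.0269]
eef_rot: [-0.601, -3.084, -0.0]
ft_force: [-0.3, -0.2, 0.2]
gripper_width: 0.001
grasp_force: 0.1
```

step_arm(
  plan=[
    {"x": 0,"y": 0,"z": 0.006,"rx": 0,"ry": 0,"rz": 0},
    {"x": 0,"y": 0,"z": 0.01,"rx": 0,"ry": 0,"rz": 0},
    {"x": 0,"y": 0,"z": 0.01,"rx": 0,"ry": 0,"rz": 0},
  ],
)

```text
clock: 8.57
ee_pos: [0.4712, 0.1004, 0.024]
eef_rot: [0.601, 3.084, -0.0]
ft_force: [-0.3, -0.5, 3.3]
gripper_width: -0.002
grasp_force: 1.8
```

Run:
```python
from h import *
F=[]
for i in range(4):
    c=cam("wrist"); s=manip.read_state(); F.append(np.r_[s["ft_force"],s["moment"]])
print(np.mean(F,0).round(2),s["ee_pos"],s["q"],s["effort"][:3])
```

```text
[-1.32 -0.54  3.72 -0.11  0.15  0.03] [0.47118153 0.10039911 0.02401175] [ 6.53895285e-02  3.13540419e-01  1.95942090e+00 -1.27907882e-05
  8.68526488e-01 -1.12070645e+00] [  0.21210452 -35.02861261 -17.02373922]
```

Contact: about 3.7 N at TCP z = 0.024, so the real tips sit about 29 mm behind the reported TCP. Now a first trial arc of 80 degrees, pressed 1.5 mm deeper.

step_arm(
  plan=[
    {"x": -0.021,"y": 0.002,"z": 0.004,"rx": 0,"ry": 0,"rz": 0},
    {"x": -0.042,"y": 0.007,"z": 0.005,"rx": 0,"ry": 0,"rz": 0},
    {"x": -0.062,"y": 0.0165,"z": 0.005,"rx": 0,"ry": 0,"rz": 0},
    {"x": -0.079,"y": 0.029,"z": 0.005,"rx": 0,"ry": 0,"rz": 0},
    {"x": -0.0945,"y": 0.044,"z": 0.005,"rx": 0,"ry": 0,"rz": 0},
    {"x": -0.107,"y": 0.062,"z": 0.005,"rx": 0,"ry": 0,"rz": 0},
    {"x": -0.116,"y": 0.081,"z": 0.005,"rx": 0,"ry": 0,"rz": 0},
    {"x": -0.1215,"y": 0.102,"z": 0.005,"rx": 0,"ry": 0,"rz": 0},
  ],
)

```text
clock: 9.78
ee_pos: [0.5176, 0.1151, 0.0226]
eef_rot: [0.6, 3.082, -0.0]
ft_force: [-0.5, -2.5, 5.0]
gripper_width: -0.001
grasp_force: 2.5
```

```bash
cat >> h.py <<'E'
def report():
    C=np.array([.484,.136]); F=[]
    for n in ("wrist","scene"):
        c=cam(n); s=manip.read_state(); F.append(s["ft_force"]); a=wheel(c,C,**({} if n=="wrist" else dict(rin=.008))); print(n,"wheel deg rel ptr",round(a[0]-70.2,1),a[1:])
    R=Ro.from_rotvec(s["eef_rot"]).as_matrix(); d=-(R.T@(np.r_[C,0]-s["ee_pos"]))
    print("t",round(s["clock"],2),"F",np.mean(F,0).round(1),"z",s["ee_pos"][2].round(4),"finger tool rel",d[:2].round(4),"r",np.hypot(*d[:2]).round(4),"th",np.degrees(np.arctan2(d[0],d[1])).round(1))
E
python3 -c "
from h import *
report()"
```

```text
wrist wheel deg rel ptr -31.5 (np.int64(357), np.float64(6.810629846523604))
scene wheel deg rel ptr -119.5 (np.int64(236), np.float64(103.50416901984632))
t 9.88 F [ 0.9 -0.1  5.1] z 0.0226 finger tool rel [-0.0391 -0.006 ] r 0.0396 th -98.7
```

The wheel followed 75 of the 79 degrees at a steady 5 N. I'll go on half a turn at a time.

step_arm(
  plan=[
    {"x": 0.01,"y": 0.049,"z": 0,"rx": 0,"ry": 0,"rz": 0},
    {"x": 0.031,"y": 0.0925,"z": 0,"rx": 0,"ry": 0,"rz": 0},
    {"x": 0.066,"y": 0.125,"z": 0,"rx": 0,"ry": 0,"rz": 0},
    {"x": 0.111,"y": 0.142,"z": 0,"rx": 0,"ry": 0,"rz": 0},
    {"x": 0.159,"y": 0.14,"z": 0,"rx": 0,"ry": 0,"rz": 0},
    {"x": 0.203,"y": 0.12,"z": 0,"rx": 0,"ry": 0,"rz": 0},
    {"x": 0.2355,"y": 0.0845,"z": 0,"rx": 0,"ry": 0,"rz": 0},
    {"x": 0.252,"y": 0.039,"z": 0,"rx": 0,"ry": 0,"rz": 0},
  ],
)

```text
clock: 10.88
ee_pos: [0.4495, 0.1541, 0.0225]
eef_rot: [-0.6, -3.083, -0.001]
ft_force: [2.6, 1.7, 5.7]
gripper_width: 0.001
grasp_force: 2.5
```

```bash
python3 -c "
from h import *
report()"
```

```text
wrist wheel deg rel ptr 92.7 (np.int64(5841), np.float64(97.06440993858423))
scene wheel deg rel ptr -181.3 (np.int64(11), np.float64(58.762788783046446))
t 10.97 F [-0.8 -1.3  5.3] z 0.0223 finger tool rel [0.0395 0.0021] r 0.0395 th 87.0
```

step_arm(
  plan=[
    {"x": -0.015,"y": -0.047,"z": 0,"rx": 0,"ry": 0,"rz": 0},
    {"x": -0.0385,"y": -0.088,"z": 0,"rx": 0,"ry": 0,"rz": 0},
    {"x": -0.0755,"y": -0.117,"z": 0,"rx": 0,"ry": 0,"rz": 0},
    {"x": -0.121,"y": -0.13,"z": 0,"rx": 0,"ry": 0,"rz": 0},
    {"x": -0.168,"y": -0.125,"z": 0,"rx": 0,"ry": 0,"rz": 0},
    {"x": -0.209,"y": -0.103,"z": 0,"rx": 0,"ry": 0,"rz": 0},
    {"x": -0.2395,"y": -0.067,"z": 0,"rx": 0,"ry": 0,"rz": 0},
    {"x": -0.254,"y": -0.022,"z": 0,"rx": 0,"ry": 0,"rz": 0},
  ],
)

```text
clock: 11.98
ee_pos: [0.517, 0.1181, 0.0218]
eef_rot: [-0.602, -3.079, 0.004]
ft_force: [-1.4, -1.9, 5.3]
gripper_width: 0.0
grasp_force: 2.8
```

```bash
python3 -c "
from h import *
report()"
```

```text
wrist wheel deg rel ptr -83.1 (np.int64(393), np.float64(6.017432762087038))
scene wheel deg rel ptr -119.5 (np.int64(236), np.float64(103.50416901984632))
t 12.07 F [-0.1  0.7  5.8] z 0.0219 finger tool rel [-0.0379 -0.0024] r 0.038 th -93.7
```

step_arm(
  plan=[
    {"x": 0,"y": 0.05,"z": 0,"rx": 0,"ry": 0,"rz": 0},
    {"x": 0.0255,"y": 0.0955,"z": 0,"rx": 0,"ry": 0,"rz": 0},
    {"x": 0.067,"y": 0.127,"z": 0,"rx": 0,"ry": 0,"rz": 0},
    {"x": 0.117,"y": 0.141,"z": 0,"rx": 0,"ry": 0,"rz": 0},
    {"x": 0.1685,"y": 0.1345,"z": 0,"rx": 0,"ry": 0,"rz": 0},
    {"x": 0.214,"y": 0.1085,"z": 0,"rx": 0,"ry": 0,"rz": 0},
    {"x": 0.2455,"y": 0.0675,"z": 0,"rx": 0,"ry": 0,"rz": 0},
    {"x": 0.259,"y": 0.017,"z": 0,"rx": 0,"ry": 0,"rz": 0},
  ],
)

```text
clock: 13.08
ee_pos: [0.4478, 0.1529, 0.0224]
eef_rot: [-0.601, -3.083, -0.001]
ft_force: [1.9, 1.5, 5.5]
gripper_width: 0.0
grasp_force: 2.5
```

```bash
python3 -c "
from h import *
report()"
```

```text
wrist wheel deg rel ptr 90.0 (np.int64(5851), np.float64(97.77001532088703))
scene wheel deg rel ptr -41.9 (np.int64(9), np.float64(86.58635776170782))
t 13.18 F [-0.3 -0.5  4.4] z 0.0222 finger tool rel [0.0406 0.0004] r 0.0406 th 89.4
```

step_arm(
  plan=[
    {"x": -0.011,"y": -0.049,"z": 0,"rx": 0,"ry": 0,"rz": 0},
    {"x": -0.038,"y": -0.092,"z": 0,"rx": 0,"ry": 0,"rz": 0},
    {"x": -0.079,"y": -0.122,"z": 0,"rx": 0,"ry": 0,"rz": 0},
    {"x": -0.128,"y": -0.1345,"z": 0,"rx": 0,"ry": 0,"rz": 0},
    {"x": -0.1785,"y": -0.127,"z": 0,"rx": 0,"ry": 0,"rz": 0},
    {"x": -0.223,"y": -0.102,"z": 0,"rx": 0,"ry": 0,"rz": 0},
    {"x": -0.254,"y": -0.062,"z": 0,"rx": 0,"ry": 0,"rz": 0},
    {"x": -0.268,"y": -0.013,"z": 0,"rx": 0,"ry": 0,"rz": 0},
  ],
)

```text
clock: 14.18
ee_pos: [0.5202, 0.1182, 0.0218]
eef_rot: [-0.602, -3.079, 0.004]
ft_force: [-2.1, -1.2, 6.3]
gripper_width: -0.003
grasp_force: 2.7
```

```bash
python3 -c "
from h import *
report()"
```

```text
wrist wheel deg rel ptr -128.9 (np.int64(453), np.float64(6.520252833574458))
scene wheel deg rel ptr -119.5 (np.int64(236), np.float64(103.50416901984632))
t 14.28 F [-0.4  0.8  5.3] z 0.022 finger tool rel [-0.0407 -0.0011] r 0.0407 th -91.6
```

step_arm(
  plan=[
    {"x": 0,"y": 0,"z": -0.03,"rx": 0,"ry": 0,"rz": 0},
    {"x": 0,"y": 0,"z": -0.06,"rx": 0,"ry": 0,"rz": 0},
    {"x": 0,"y": 0,"z": -0.06,"rx": 0,"ry": 0,"rz": 0},
  ],
)

```text
clock: 14.65
ee_pos: [0.5217, 0.1194, 0.041]
eef_rot: [0.601, 3.083, 0.0]
ft_force: [0.5, -0.4, 0.1]
gripper_width: 0.003
grasp_force: 0.0
```

Run:
```python
from h import *
import pickle
report()
H=np.array([.484,.136]); ax=np.radians(-20); ex=np.array([np.cos(ax),np.sin(ax)]); ey=np.array([-ex[1],ex[0]])
def jaw(c):  # brightness profile along holder x at |y|<48mm, jaw top z=.038 (approx)
    xs=np.arange(.05,.10,.0005); out=[]
    for y in np.r_[np.arange(-.046,-.028,.002),np.arange(.028,.046,.002)]:
        P=np.array([[*(H+x*ex+y*ey),.038] for x in xs]); u=proj(c,P).round().astype(int)
        ok=(u[:,0]>=0)&(u[:,0]<640)&(u[:,1]>=0)&(u[:,1]<480); g=np.zeros(len(xs)); g[ok]=c["bgr"][u[ok,1],u[ok,0]].min(1)
        m=g>150
        if m.sum()>5: out.append((xs[m].min(),xs[m].max()))
    return np.median(out,0) if out else None, len(out)
print(jaw(pickle.load(open("w1.pkl","rb"))),jaw(cam("wrist")))
a=pickle.load(open("c0.pkl","rb"))
for i,n in ((0,"scene"),(1,"side")): print(n,jaw(a[i]),jaw(cam(n)))
```

```text
wrist wheel deg rel ptr -124.2 (np.int64(411), np.float64(6.535992214692988))
scene wheel deg rel ptr -223.2 (np.int64(214), np.float64(95.48596294499227))
t 14.75 F [-0.1  0.1  0. ] z 0.0404 finger tool rel [-0.0408 -0.0013] r 0.0408 th -91.8
(array([0.0765 , 0.08625]), 18) (array([0.07125, 0.07925]), 18)
scene (None, 0) (None, 0)
side (array([0.08   , 0.08825]), 18) (array([0.076, 0.083]), 17)
```

step_arm(
  plan=[
    {"x": 0.1,"y": -0.056,"z": 0,"rx": 0,"ry": 0,"rz": 0},
    {"x": 0.202,"y": -0.112,"z": 0,"rx": 0,"ry": 0,"rz": 0},
    {"x": 0.202,"y": -0.112,"z": 0.02,"rx": 0,"ry": 0,"rz": 0},
    {"x": 0.202,"y": -0.112,"z": 0.04,"rx": 0,"ry": 0,"rz": 0},
    {"x": 0.202,"y": -0.112,"z": 0.052,"rx": 0,"ry": 0,"rz": 0},
    {"x": 0.202,"y": -0.112,"z": 0.06,"rx": 0,"ry": 0,"rz": 0},
    {"x": 0.202,"y": -0.112,"z": 0.06,"rx": 0,"ry": 0,"rz": 0},
  ],
)

```text
clock: 15.78
ee_pos: [0.4541, 0.1114, 0.0226]
eef_rot: [0.6, 3.082, 0.001]
ft_force: [1.0, -1.0, 6.0]
gripper_width: 0.005
grasp_force: 2.4
```

```bash
python3 -c "
from h import *
report()"
```

```text
wrist wheel deg rel ptr -107.6 (np.int64(3594), np.float64(59.929739701787355))
scene wheel deg rel ptr -112.8 (np.int64(9), np.float64(6.125481461629649))
t 15.88 F [ 1.  -0.3  4.8] z 0.0228 finger tool rel [ 0.0184 -0.034 ] r 0.0387 th 151.6
```

step_arm(
  plan=[
    {"x": -0.027,"y": -0.0155,"z": 0,"rx": 0,"ry": 0,"rz": 0},
    {"x": -0.0565,"y": -0.02,"z": 0,"rx": 0,"ry": 0,"rz": 0},
    {"x": -0.0865,"y": -0.0175,"z": 0,"rx": 0,"ry": 0,"rz": 0},
    {"x": -0.1155,"y": -0.0085,"z": 0,"rx": 0,"ry": 0,"rz": 0},
    {"x": -0.1415,"y": 0.007,"z": 0,"rx": 0,"ry": 0,"rz": 0},
    {"x": -0.1635,"y": 0.0275,"z": 0,"rx": 0,"ry": 0,"rz": 0},
    {"x": -0.18,"y": 0.053,"z": 0,"rx": 0,"ry": 0,"rz": 0},
    {"x": -0.19,"y": 0.079,"z": 0,"rx": 0,"ry": 0,"rz": 0},
  ],
)

```text
clock: 16.88
ee_pos: [0.5158, 0.1108, 0.0224]
eef_rot: [0.6, 3.083, -0.002]
ft_force: [-1.8, -2.5, 4.1]
gripper_width: 0.001
grasp_force: 2.5
```

Run:
```python
from h import *
report()
# pressed-wheel angle check by boss centre and bar tip direction
c=cam("wrist")
print(wheel(c,np.array([.484,.136]),.014,.022),wheel(c,np.array([.484,.136]),.014,.022,z=.054))
```

```text
wrist wheel deg rel ptr -27.8 (np.int64(286), np.float64(6.6168142543648685))
scene wheel deg rel ptr -119.5 (np.int64(236), np.float64(103.50416901984632))
t 16.98 F [ 0.2 -0.1  5.4] z 0.0225 finger tool rel [-0.0394 -0.0103] r 0.0407 th -104.7
(np.float64(43.945080528698284), np.int64(152), np.float64(4.540145470409908)) (np.float64(41.53491558763434), np.int64(181), np.float64(4.870331220810988))
```

step_arm(
  plan=[
    {"x": -0.003,"y": 0.0155,"z": 0,"rx": 0,"ry": 0,"rz": 0},
    {"x": -0.0045,"y": 0.031,"z": 0,"rx": 0,"ry": 0,"rz": 0},
    {"x": -0.004,"y": 0.046,"z": 0,"rx": 0,"ry": 0,"rz": 0},
    {"x": -0.0015,"y": 0.0615,"z": 0,"rx": 0,"ry": 0,"rz": 0},
    {"x": -0.0015,"y": 0.0615,"z": 0,"rx": 0,"ry": 0,"rz": 0},
  ],
)

```text
clock: 17.65
ee_pos: [0.5225, 0.1295, 0.0225]
eef_rot: [0.6, 3.083, 0.001]
ft_force: [1.4, -0.3, 5.2]
gripper_width: 0.002
grasp_force: 2.5
```

Run:
```python
from h import *
report()
c=cam("wrist","w8.png"); C=np.array([.484,.136])
print(wheel(c,C,.014,.022)[0]-70.2)
u=proj(c,[[*C,.056],[*(C+.05*np.array([np.cos(np.radians(70)),np.sin(np.radians(70))])),.042]]); print(u)
x,y=u[0].astype(int); x0,y0=max(0,x-100),max(0,y-75)
cv2.imwrite("pics/w8c.png",cv2.resize(c["bgr"][y0:y0+150,x0:x0+200],(800,600),interpolation=cv2.INTER_CUBIC)); print(x0,y0)
```

```text
wrist wheel deg rel ptr -0.9 (np.int64(545), np.float64(6.767786599705878))
scene wheel deg rel ptr -119.5 (np.int64(236), np.float64(103.50416901984632))
t 17.75 F [1.  0.3 5.2] z 0.0225 finger tool rel [-0.0381  0.0084] r 0.039 th -77.5
-1.3483506234765485
[[302.17975979 229.49942911]
 [426.99601052 216.0557195 ]]
202 154
```

View pics/w8c.png

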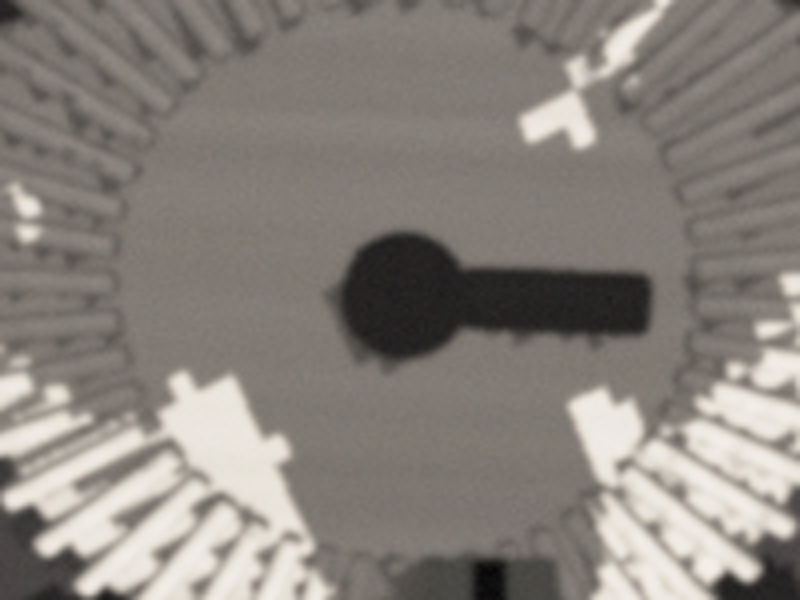

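The crop shows the bar running from the boss at (402,295) to (650,304), close to the pointer direction, perhaps a few degrees short. I'll lift straight off and measure properly, using the boss, the bar axis and the base edges.

step_arm(
  plan=[
    {"x": 0,"y": 0,"z": -0.03,"rx": 0,"ry": 0,"rz": 0},
    {"x": 0,"y": 0,"z": -0.06,"rx": 0,"ry": 0,"rz": 0},
    {"x": 0,"y": 0,"z": -0.15,"rx": 0,"ry": 0,"rz": 0},
    {"x": -0.03,"y": -0.02,"z": -0.25,"rx": 0,"ry": 0,"rz": 0},
    {"x": -0.07,"y": -0.04,"z": -0.32,"rx": 0,"ry": 0,"rz": 0},
    {"x": -0.07,"y": -0.04,"z": -0.32,"rx": 0,"ry": 0,"rz": 0},
    {"x": -0.07,"y": -0.04,"z": -0.32,"rx": 0,"ry": 0,"rz": 0},
  ],
)

```text
clock: 18.68
ee_pos: [0.5357, 0.11, 0.1175]
eef_rot: [-0.6, -3.081, 0.0]
ft_force: [-0.3, 0.3, -0.0]
gripper_width: 0.003
grasp_force: 0.0
```

```bash
cat > fin.py <<'E'
from h import *
import pickle
C=np.array([.484,.136])
def ang(d): return np.degrees(np.arctan2(d[1],d[0]))
def ana(c,name):
    g=cv2.cvtColor(c["bgr"],cv2.COLOR_BGR2GRAY); hsv=cv2.cvtColor(c["bgr"],cv2.COLOR_BGR2HSV)
    v,u=np.mgrid[0:480,0:640]; P=onplane(c,np.c_[u.ravel(),v.ravel()],.057)[:,:2]
    m=((np.hypot(*(P-C).T)<.027)&(g.ravel()<75)).reshape(480,640).astype(np.uint8)
    n,l,st,_=cv2.connectedComponentsWithStats(m); k=1+np.argmax(st[1:,4]); m=(l==k)
    # rectify locally on top plane, 0.2 mm/px
    Q=P.reshape(480,640,2)[m]; img=np.zeros((300,300),np.uint8)
    dt=None
    big=cv2.resize(m.astype(np.uint8)*255,None,fx=4,fy=4,interpolation=cv2.INTER_CUBIC)
    dt=cv2.distanceTransform((big>127).astype(np.uint8),cv2.DIST_L2,5); _,r,_,p=cv2.minMaxLoc(dt)
    B=onplane(c,[[(p[0]+.5)/4-.5,(p[1]+.5)/4-.5]],.057)[0,:2]
    d=Q-B; rr=np.hypot(*d.T); s=rr>.010; mid=d[s].mean(0)
    a1=ang(mid); w=np.linalg.svd(d[s]-mid,full_matrices=False)[2][0]; w=w if w@mid>0 else -w
    print(name,"boss",B.round(4),"bar ang boss",a1.round(1),"axis",ang(w).round(1),"about C",ang(Q[s].mean(0)-C).round(1),"rmax",rr.max().round(4),s.sum())
    # base plate: dark low-saturation against wood; edges at z=.012
    R=onplane(c,np.c_[u.ravel(),v.ravel()],.012)[:,:2].reshape(480,640,2)
    wood=((hsv[...,1]>80)&(hsv[...,0]<25))
    yaw=np.radians(-20); ex=np.array([np.cos(yaw),np.sin(yaw)]); ey=np.array([-ex[1],ex[0]])
    L=(R-B)@np.c_[ex,ey]; out=[]
    for sgn in (1,-1):
        pts=[]
        for x in np.arange(-.055,.10,.003):
            ys=np.arange(.050,.085,.0005); X=np.array([[*(B+x*ex+sgn*y*ey),.012] for y in ys]); q=proj(c,X).round().astype(int)
            ok=((q>=0)&(q<[640,480])).all(1)
            if not ok.all(): continue
            wv=wood[q[:,1],q[:,0]]; i=np.argmax(wv)
            if i>5 and wv[i:i+6].all(): pts.append([x,sgn*ys[i]])
        pts=np.array(pts)
        if len(pts)>8:
            f=cv2.fitLine(pts.astype(np.float32),cv2.DIST_HUBER,0,.001,.001).ravel(); f=f*np.sign(f[0]) if 0 else f
            out.append((np.degrees(np.arctan(f[1]/f[0]))-20,np.median(pts[:,1]),len(pts)))
    print("  edges yaw",np.round(out,4).tolist())
    # pointer: bright pixels at z=.042 plane r 48..62mm near +y
    P4=(onplane(c,np.c_[u.ravel(),v.ravel()],.042)[:,:2]-B); r4=np.hypot(*P4.T); a4=np.degrees(np.arctan2(P4[:,1],P4[:,0]))
    t=(r4>.0495)&(r4<.060)&(abs(a4-70)<14)&(g.ravel()>120)&(hsv[...,1].ravel()<60)
    if t.sum(): print("  pointer ang",ang(P4[t].mean(0)).round(1),t.sum(),"r",r4[t].min().round(4),r4[t].max().round(4))
E
python3 - <<'E'
from fin import *
c=cam("wrist","w9.png"); ana(c,"now"); ana(pickle.load(open("w1.pkl","rb")),"before")
s=manip.read_state(); print(s["clock"],s["ee_pos"],s["ft_force"])
E
```

```text
now boss [0.4843 0.1362] bar ang boss 66.6 axis 65.0 about C 65.9 rmax 0.0222 181
  edges yaw [[-19.7733, 0.064, 52.0], [-19.8397, -0.064, 52.0]]
  pointer ang 70.0 174 r 0.0495 0.0597
before boss [0.4843 0.136 ] bar ang boss -36.5 axis -35.1 about C -36.0 rmax 0.0225 156
  edges yaw [[-19.8536, 0.0645, 52.0], [-19.7155, -0.064, 52.0]]
  pointer ang 70.0 184 r 0.0496 0.0599
18.725 [0.53545377 0.11007277 0.11717068] [ 0.09006498  0.07809954 -1.12677503]
```

The bar is at about 66° and the pointer at 70°, so it's some 4° short. I'll press again and nudge about 5° counterclockwise.

step_arm(
  plan=[
    {"x": 0.04,"y": 0.02,"z": 0.1,"rx": 0,"ry": 0,"rz": 0},
    {"x": 0.07,"y": 0.04,"z": 0.2,"rx": 0,"ry": 0,"rz": 0},
    {"x": 0.07,"y": 0.04,"z": 0.27,"rx": 0,"ry": 0,"rz": 0},
    {"x": 0.07,"y": 0.04,"z": 0.3,"rx": 0,"ry": 0,"rz": 0},
    {"x": 0.07,"y": 0.04,"z": 0.312,"rx": 0,"ry": 0,"rz": 0},
    {"x": 0.07,"y": 0.04,"z": 0.32,"rx": 0,"ry": 0,"rz": 0},
    {"x": 0.07,"y": 0.04,"z": 0.32,"rx": 0,"ry": 0,"rz": 0},
  ],
)

```text
clock: 19.6
ee_pos: [0.5217, 0.1288, 0.0229]
eef_rot: [-0.601, -3.083, -0.0]
ft_force: [-3.4, 1.1, 4.8]
gripper_width: 0.0
grasp_force: 2.3
```

step_arm(
  plan=[
    {"x": 0.001,"y": 0.004,"z": 0,"rx": 0,"ry": 0,"rz": 0},
    {"x": 0.002,"y": 0.008,"z": 0,"rx": 0,"ry": 0,"rz": 0},
    {"x": 0.0025,"y": 0.0115,"z": 0,"rx": 0,"ry": 0,"rz": 0},
    {"x": 0.0025,"y": 0.0115,"z": 0,"rx": 0,"ry": 0,"rz": 0},
  ],
)

```text
clock: 20.1
ee_pos: [0.5233, 0.1323, 0.0226]
eef_rot: [0.6, 3.083, 0.0]
ft_force: [-1.7, -1.0, 4.2]
gripper_width: 0.001
grasp_force: 2.4
```

step_arm(
  plan=[
    {"x": 0,"y": 0,"z": -0.03,"rx": 0,"ry": 0,"rz": 0},
    {"x": 0,"y": 0,"z": -0.06,"rx": 0,"ry": 0,"rz": 0},
    {"x": 0,"y": 0,"z": -0.15,"rx": 0,"ry": 0,"rz": 0},
    {"x": -0.03,"y": -0.02,"z": -0.25,"rx": 0,"ry": 0,"rz": 0},
    {"x": -0.07,"y": -0.05,"z": -0.32,"rx": 0,"ry": 0,"rz": 0},
    {"x": -0.07,"y": -0.05,"z": -0.32,"rx": 0,"ry": 0,"rz": 0},
    {"x": -0.07,"y": -0.05,"z": -0.32,"rx": 0,"ry": 0,"rz": 0},
  ],
)

```text
clock: 20.98
ee_pos: [0.5357, 0.1108, 0.1177]
eef_rot: [-0.601, -3.082, -0.0]
ft_force: [-0.1, 0.1, -0.2]
gripper_width: 0.0
grasp_force: 0.0
```

Run:
```python
from fin import *
c=cam("wrist","w10.png"); ana(c,"now")
s=manip.read_state(); print(s["clock"],s["ee_pos"],s["ft_force"])
```

```text
now boss [0.484  0.1362] bar ang boss 70.7 axis 70.1 about C 71.1 rmax 0.0225 183
  edges yaw [[-19.7791, 0.064, 52.0], [-19.6716, -0.064, 52.0]]
  pointer ang 69.6 184 r 0.0497 0.06
21.025 [0.53538454 0.11087738 0.1173263 ] [-0.2511491   0.0893967  -0.41626812]
```

step_arm(
  plan=[
    {"x": 0,"y": 0,"z": -0.1,"rx": 0,"ry": 0,"rz": 0},
    {"x": 0,"y": 0,"z": -0.2,"rx": 0,"ry": 0,"rz": 0},
    {"x": 0,"y": 0,"z": -0.3,"rx": 0,"ry": 0,"rz": 0},
    {"x": 0,"y": 0,"z": -0.3,"rx": 0,"ry": 0,"rz": 0},
    {"x": 0,"y": 0,"z": -0.3,"rx": 0,"ry": 0,"rz": 0},
  ],
)

```text
clock: 21.65
ee_pos: [0.5354, 0.1107, 0.2068]
eef_rot: [-0.6, -3.081, 0.001]
ft_force: [-0.3, -0.2, 0.5]
gripper_width: 0.0
grasp_force: 0.0
```

Run:
```python
from fin import *
a=pickle.load(open("w1.pkl","rb")); b=cam("wrist")
H=np.array([.4842,.1361]); ax=np.radians(-19.8); ex=np.array([np.cos(ax),np.sin(ax)]); ey=np.array([-ex[1],ex[0]])
xs=np.arange(.05,.11,.0005)
for c in (a,b):
    o=[]
    for y in np.r_[np.arange(-.046,-.02,.002),np.arange(.02,.046,.002)]:
        u=proj(c,[[*(H+x*ex+y*ey),.038] for x in xs]).round().astype(int); m=c["bgr"][u[:,1],u[:,0]].min(1)>150
        if m.sum()>5: o.append((xs[m].min(),xs[m].max()))
    print("jaw",np.median(o,0),len(o))
s0,s1=pickle.load(open("c0.pkl","rb"))[0]["bgr"],cam("scene")["bgr"]
def cen(im):
    h=cv2.cvtColor(im,cv2.COLOR_BGR2HSV); m=((h[...,0]>50)&(h[...,0]<80)&(h[...,1]>90)); m[:235]=0; m[310:]=0; m[:,:300]=0;m[:,400:]=0
    v,u=np.nonzero(m); return u.mean().round(2),v.mean().round(2),len(u)
print("board",cen(s0),cen(s1))
for n,(x,y,w) in dict(tin=(322,190,18),tweez=(310,243,22),driver=(411,272,24),dish=(432,220,18),phone=(463,277,34),bottle=(252,225,22),spool=(270,182,16)).items():
    t=s0[y-w:y+w,x-w:x+w]; r=cv2.matchTemplate(s1[y-w-6:y+w+6,x-w-6:x+w+6],t,cv2.TM_CCOEFF_NORMED); _,q,_,p=cv2.minMaxLoc(r); print(n,round(q,2),p[0]-6,p[1]-6)
```

```text
jaw [0.0765 0.086 ] 26
jaw [0.0695 0.0795] 26
board (np.float64(346.29), np.float64(266.46), 846) (np.float64(346.43), np.float64(266.39), 849)
tin 0.91 0 -1
tweez 1.0 0 0
driver 0.99 0 0
dish 0.95 -1 0
phone 1.0 0 0
bottle 0.92 0 0
spool 0.84 0 0
```

The jaw has moved 6.9 mm, which matches 106° plus 720°. The board and the other items are unmoved.

```bash
python3 -c "
from workcell import job_done
print(job_done())"
```

```text
the job is handed in; nothing more can be done
None
```

I turned the wheel counterclockwise to the pointer and then two more full turns, ending with the bar within about 1° of the pointer, the hand well clear, the board and other items unmoved, and the job handed in at about 22 s.

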